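Lay out the parts of a dismantled scanner

TASK

Lay out the dismantled scanner for reassembly: stand the battery pack in the centre of the cork pad between the scanner and the antenna rack, the round loudspeaker in the centre of the pad on the scanner's other side, and the antenna base, stud up, in the centre of the pad on the rack's other side. Then stand the silver knob upright on top of the battery pack, in the middle. Leave the scanner where it lies.

Things in the scene. Friction and masses are not known exactly. Their poses are not given: they have to be found in the camera images.
- battery: battery pack: flat black plastic block, 64 (x) x 44 (y) x 20 (z) mm, 110 g or so, with three tiny brass contacts at the +x end of its top; lies flat on the table; origin at the centre of its underside, z up
- loudspeaker: loudspeaker: round steel-rimmed disc, 50 mm diameter, 20 mm high, dark cone facing up; lies flat on the table; origin at the centre of its underside, z up
- antenna_base: antenna base: black plastic foot, a round flange 52 mm in diameter and 10 mm high, on it an upright round collar 24 mm in diameter from 10 to 40 mm height (the place to grip), on top a brass stud 8 mm in diameter up to 52 mm; stands on the table; origin at the centre of its underside, z up
- knob: silver rotary knob, loose: ribbed aluminium cylinder 32 mm in diameter, about 33 mm over the ribs, 18 mm high, with a short black pointer line on top; stands on the table; origin at the centre of its underside, z up
- scanner: grey handheld scanner lying on its back on the mat, 135 (x) x 62 (y) x 34 (z) mm with screen and keys up, two short connectors at its +x end; loose, 280 g, to be left there; origin at the centre of its underside, 2 mm above the table
- rack: slotted wooden antenna rack, 150 (x) x 84 (y) x 44 (z) mm, with three collapsed metal whips lying in its slots along x, fixed; origin at the centre of its underside, 2 mm above the table
- pad_1: one of three identical square cork pads, 72 x 72 x 3 mm, fixed on a thin black mat; origin at the centre of its underside; its top is 5 mm above the table. Pads, scanner and rack form one row across in front of the robot: pad, scanner (or rack), pad, rack (or scanner), pad, about 125 mm centre to centre; which pad is where, and which way round, varies
- pad_2: one of three identical square cork pads, 72 x 72 x 3 mm, fixed on a thin black mat; origin at the centre of its underside; its top is 5 mm above the table. Pads, scanner and rack form one row across in front of the robot: pad, scanner (or rack), pad, rack (or scanner), pad, about 125 mm centre to centre; which pad is where, and which way round, varies
- pad_3: one of three identical square cork pads, 72 x 72 x 3 mm, fixed on a thin black mat; origin at the centre of its underside; its top is 5 mm above the table. Pads, scanner and rack form one row across in front of the robot: pad, scanner (or rack), pad, rack (or scanner), pad, about 125 mm centre to centre; which pad is where, and which way round, varies
There are look-alikes about, which are no part of the job. Leave any orange look-alike of the pad_1 alone. Leave any red look-alike of the pad_3 alone.

How it is judged (in metres and radians):
At the end, for the whole second after the job is handed in: Battery, loudspeaker and antenna base each flat on the pad named in the goal (between; scanner's outer side; rack's outer side), within 15 mm of its centre; knob upright on the battery within 12 mm of its middle; all at rest, tilt under 0.1 rad; scanner moved under 20 mm (((horizontal distance between battery and pad_1 below 0.015 m and horizontal distance between pad_1 and scanner below 0.22 m and horizontal distance between pad_1 and rack below 0.22 m) or (horizontal distance between battery and pad_2 below 0.015 m and horizontal distance between pad_2 and scanner below 0.22 m and horizontal distance between pad_2 and rack below 0.22 m) or (horizontal distance between battery and pad_3 below 0.015 m and horizontal distance between pad_3 and scanner below 0.22 m and horizontal distance between pad_3 and rack below 0.22 m)) and ((horizontal distance between loudspeaker and pad_1 below 0.015 m and horizontal distance between pad_1 and scanner below 0.22 m and horizontal distance between pad_1 and rack above 0.22 m) or (horizontal distance between loudspeaker and pad_2 below 0.015 m and horizontal distance between pad_2 and scanner below 0.22 m and horizontal distance between pad_2 and rack above 0.22 m) or (horizontal distance between loudspeaker and pad_3 below 0.015 m and horizontal distance between pad_3 and scanner below 0.22 m and horizontal distance between pad_3 and rack above 0.22 m)) and ((horizontal distance between antenna_base and pad_1 below 0.015 m and horizontal distance between pad_1 and scanner above 0.22 m and horizontal distance between pad_1 and rack below 0.22 m) or (horizontal distance between antenna_base and pad_2 below 0.015 m and horizontal distance between pad_2 and scanner above 0.22 m and horizontal distance between pad_2 and rack below 0.22 m) or (horizontal distance between antenna_base and pad_3 below 0.015 m and horizontal distance between pad_3 and scanner above 0.22 m and horizontal distance between pad_3 and rack below 0.22 m)) and horizontal distance between knob and battery below 0.012 m and z of knob in the frame of battery between 0.016 and 0.024 m and height (world z) of each of battery, loudspeaker, antenna_base below 0.01 m and angle between each of battery, loudspeaker, antenna_base, knob's own z axis and vertical below 0.1 rad and linear speed of each of battery, loudspeaker, antenna_base, knob below 0.01 m/s and distance of scanner from where it was at the start of the episode below 0.02 m); the robot touches nothing.
It fails at once if the scanner is pushed more than 30 mm (distance of scanner from where it was at the start of the episode above 0.03 m).
It also fails if it takes over 96 s, if anything falls off the work surface, if the arm or the gripper's body presses on something with over 40 N, if the wrist force passes 120 N, or if a joint passes its speed limit or range.

ROBOT

A 6-joint arm with a two-finger parallel gripper is mounted at the origin on the work surface. World frame = base frame: x ahead of the robot, y to its left, z up, the work surface at z = 0. Lengths are in m, angles in degrees, forces in N, time in s.
With the tool pointing down it reaches from about 0.2 to 0.875 m from the base axis. Payload 3.4 kg.
Tool frame: the origin (TCP) lies between the finger pads; the fingertips stand 14 mm ahead of it and the grasp point (between the pads) lies 5 mm behind it; x points along the fingers, y is the direction in which the jaws open and shut, and the axes are right-handed (so a half turn about x gives the same grasp; the last joint's range is limited). The gripper opens to 94 mm and grips with 3 to 60 N. Pads are 16 mm wide; open, the fingers measure 119 mm over their backs; the gripper's body (75 mm by 177 mm) begins 78 mm behind the grasp point.
Start: joints at [-82.449, 15.808, 86.224, -0, 77.962, -6.933], TCP at [0.144, -0.557, 0.219] pointing down, gripper open.
Joint ranges: [-165.64, 165.64], [-43.16, 119.46], [12.63, 154.43], [-67.54, 247.53], [6.08, 155.33], [-154.97, 154.97]. Speed limits (degrees/s): [147.25, 147.25, 180, 180, 180, 180].

INTERFACE

Orientations are given as a 3x3 rotation matrix whose columns are the frame's x, y, z axes.
In Python, from rig import env gives the robot as it stands.
- The arm moves only by the tool move_arm, never from a script. Its argument "moves" is one flat list of numbers, 7 for each row, row after row: the shift along the world's x, y, z in mm, then the turn, a rotation vector about the world's x, y, z in degrees, then the opening, from -1 (shut) to 1 (fully open). In form: [x, y, z, wx, wy, wz, gripper, x, y, z, wx, wy, wz, gripper, ...]. A call has 1 to 10 rows; each row shifts and turns the commanded pose from where the row before left it; what a row does not reach is not made up. A row lasts 1/8 s, in which the tool goes at most 62.5 mm and 10.7 degrees, less where a joint would pass 70% of its speed; a pose out of reach is approached as far as the arm can. A call is refused whole if a number of a shift passes 62.5 or a number of a turn 10.7, either way. A call with a gripper value outside its range is refused whole. The fingers move at their own pace and stop on an object; "grip_force" is the grip in N (left out, the last holds). Time passes only in rows, so rows that do not move let the fingers close. It gives the time, the measured TCP pose, the force and the opening at its end, in the units of the state.
- env.get_obs(): the state, without advancing time (a new reading comes with each control period).
- env.capture(name): name is "scene" or "top" or "wrist"; returns a dict with "frame" (420x560x3 uint8, blue, green, red), "fx", "fy", "cx", "cy" (pixels), "extrinsics" (4x4, takes a point from camera to world coordinates). Camera axes: x right, y up, looking along -z (the intrinsics and any distortion apply to the point x, -y, -z); pixel columns grow to the right and rows downward; lengths in m; the calibration is good to about 2 mm. A picture is of the moment at which its call begins. There is no depth.
- env.finish_job(): hands the job in, once; it reports no verdict.
Trained networks look in a picture, given as the dict that the camera call returned (one of the last four; its "shot" number tells which), for a name from the list of things; names that differ only in an ending like _2 or _b are one class to them, and where a whole thing is asked for, a point or a joint stands for the part that bears it (a point fixed in the world has none). Each returns a list of dicts, best first, with "conf" (0 to 1); they miss things now and then, are a little off and sometimes report something else, mostly with a low value. They report only what shows in the picture. A call takes as long as a camera call. They do not tell look-alikes from the thing itself.
- env.look_for(picture, label): "xy" ([column, row] in pixels, amid what is visible of it).
- env.outline_of(picture, label): "pixels" (420x560 bool, what is visible of it) and "xy" ([column, row] in pixels, amid what is visible of it).
- env.mark_of(picture, label): "xy" ([column, row] in pixels: a listed point, or the origin of a listed thing).
The state is a dict: "time": time; "joints": joint angles; "joint_velocities": joint speeds; "tau": joint torques, N m; "eef_pos": TCP position; "tcp_rot": TCP orientation; "contact_force": force on the tool from outside, world axes, zero at the start; "torque": the same for the moment, N m; "finger_gap": opening from 0.0 (shut) to 1.0 (fully open).
Only numpy, scipy, OpenCV 4.12 (cv2) and the standard library are available. Lean on these libraries where they do the work, as an engineer would, in place of code of your own. Each camera call takes 0.05 s, during which the arm holds its last target.

## Working session

There is one attempt and no reset: what is moved stays moved. The work goes in short steps, Python scripts to look and compute and a tool call to move; the robot and the scene stay as the last step left them, time stands still between calls to the robot, and variables do not carry over. Pictures are saved under pics/ and viewed, and the job is handed in when it is done.

Besides the shell and the picture viewer there is one more tool, called after "Request:" as a command line: name --argument value ..., lists and objects as JSON in quotes. move_arm: Moves the arm, as the interface text tells. Its arguments: {"type":"object","properties":{"moves":{"type":"array","items":{"type":"number"}},"grip_force":{"type":"number"}},"required":["moves"]}

```bash
ls; mkdir -p pics; python3 - <<'E'
from rig import env
import cv2
o=env.get_obs(); print(o)
for n in ["scene","top","wrist"]:
    p=env.capture(n); cv2.imwrite(f"pics/{n}0.png",p["frame"]); print(n,p["fx"],p["fy"],p["cx"],p["cy"],p["extrinsics"],[k for k in p])
E
```

```text
pics
{'time': 0.0, 'joints': array([-8.24478974e+01,  1.58464608e+01,  8.62914265e+01, -6.73715566e-04,
        7.79621577e+01, -6.93328637e+00]), 'joint_velocities': array([ 0.03709164, -0.02105407,  0.05704807, -0.09496638, -0.09169131,
       -0.06181427]), 'tau': array([ 2.18110517e-04, -4.04576898e+01, -2.37230051e+01,  6.99825701e-02,
        3.46954388e-02, -1.41381397e-04]), 'eef_pos': array([ 0.14374367, -0.55620785,  0.21864266]), 'tcp_rot': array([[-2.40888112e-04,  2.50135284e-01, -9.68210866e-01],
       [ 1.72945710e-03, -9.68209342e-01, -2.50135320e-01],
       [-9.99998475e-01, -1.73473378e-03, -1.99368122e-04]]), 'contact_force': array([-0.17994121, -0.81049433,  0.57505273]), 'torque': array([-0.03539858, -0.01751471,  0.01958729]), 'finger_gap': 0.9995786315710916}
scene 482.94093796609474 482.94093796609474 276.28875983498307 210.02387155495293 [[-0.78215732 -0.32870267  0.52932456  1.32847463]
 [ 0.62288223 -0.43394728  0.65092817  0.92450475]
 [ 0.01573712  0.83883509  0.5441581   0.8673957 ]
 [ 0.          0.          0.          1.        ]] ['frame', 'fx', 'fy', 'cx', 'cy', 'extrinsics', 'shot']
top 511.5528860461801 511.5528860461801 281.02908608132594 215.53925737976888 [[-9.64266560e-03  9.91508791e-01 -1.29681676e-01  3.95405103e-01]
 [-9.99952321e-01 -9.76110969e-03 -2.77758800e-04 -3.35037065e-02]
 [-1.54123736e-03  1.29672814e-01  9.91555639e-01  1.30774249e+00]
 [ 0.00000000e+00  0.00000000e+00  0.00000000e+00  1.00000000e+00]] ['frame', 'fx', 'fy', 'cx', 'cy', 'extrinsics', 'shot']
wrist 368.7050276182364 368.7050276182364 272.9056036416273 204.61378414861656 [[ 0.24971491  0.93695915  0.24443818  0.21436158]
 [-0.9683181   0.2420407   0.06145201 -0.5372722 ]
 [-0.00158596 -0.2520394   0.96771567  0.38447428]
 [ 0.          0.          0.          1.        ]] ['frame', 'fx', 'fy', 'cx', 'cy', 'extrinsics', 'shot']
```

View pics/scene0.png

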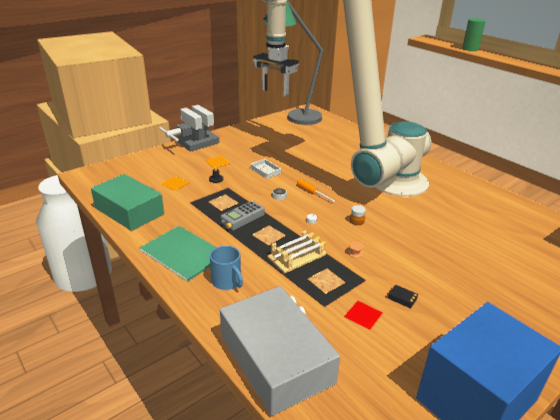

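View pics/top0.png

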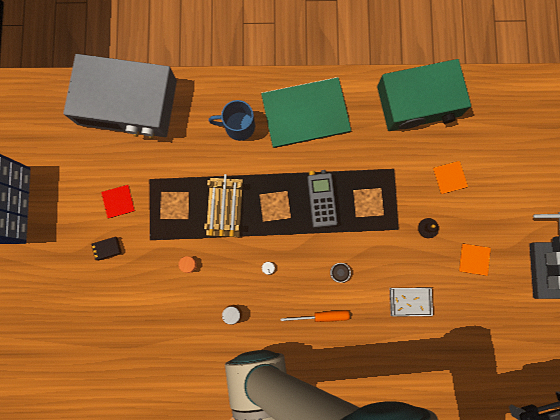

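View pics/wrist0.png

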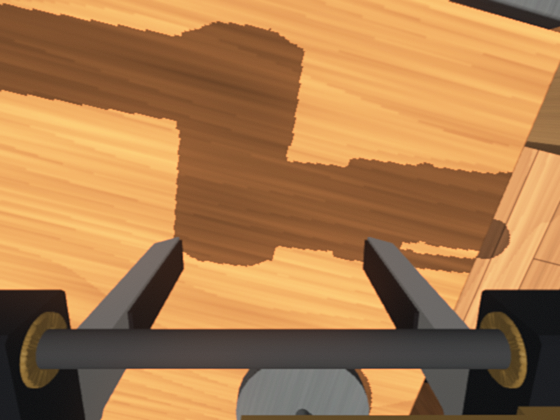

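The top view shows, left to right, pad (174,205), rack (224,207), pad (275,206), scanner (322,199) and pad (369,202). The battery is at (107,248), the antenna base at (428,227) and the loudspeaker at (341,272). Knob candidates are (268,268), (188,264) and the jar at (232,315). Next I run the detectors and take close crops.

```bash
cat > h.py <<'E'
from rig import env
import numpy as np, cv2
def ray(p,uv):
    E=np.array(p["extrinsics"]); u,v=uv
    d=np.array([(u-p["cx"])/p["fx"],-(v-p["cy"])/p["fy"],-1.0])
    return E[:3,3],E[:3,:3]@d
def atz(p,uv,z):
    o,d=ray(p,uv); return o+d*(z-o[2])/d[2]
def proj(p,X):
    E=np.array(p["extrinsics"]); c=E[:3,:3].T@(np.array(X)-E[:3,3])
    return np.array([p["cx"]+p["fx"]*c[0]/-c[2],p["cy"]-p["fy"]*c[1]/-c[2]])
def tri(obs):
    A=np.zeros((3,3));b=np.zeros(3)
    for p,uv in obs:
        o,d=ray(p,uv);d=d/np.linalg.norm(d);M=np.eye(3)-np.outer(d,d);A+=M;b+=M@o
    X=np.linalg.solve(A,b)
    return X,[np.linalg.norm(proj(p,X)-uv) for p,uv in obs]
E
python3 - <<'E'
from h import *
T=env.capture("top");S=env.capture("scene")
np.set_printoptions(precision=4,suppress=True)
for l in ["battery","loudspeaker","antenna_base","knob","scanner","rack","pad_1"]:
    for n,p in (("top",T),("scn",S)):
        for d in env.mark_of(p,l):
            if d["conf"]>.2:print(l,n,round(d["conf"],2),np.round(d["xy"],1),atz(p,d["xy"],0.002)[:2])
f=T["frame"]
cv2.imwrite("pics/topcrop.png",cv2.resize(f[160:330,80:480],None,fx=2,fy=2,interpolation=cv2.INTER_CUBIC))
cv2.imwrite("pics/scncrop.png",cv2.resize(S["frame"][130:340,150:430],None,fx=2.8,fy=2.8,interpolation=cv2.INTER_CUBIC))
E
```

```text
battery top 0.7 [107.3 247.8] [0.4874 0.4114]
battery scn 0.87 [402.6 297.2] [0.4842 0.4118]
loudspeaker top 0.87 [337.6 273.1] [ 0.4175 -0.1752]
loudspeaker scn 0.63 [281.  194.3] [ 0.4112 -0.1792]
loudspeaker scn 0.56 [295.1 262.2] [0.613  0.1333]
antenna_base top 0.54 [426.8 228.3] [ 0.5295 -0.4067]
antenna_base scn 0.65 [215.8 181.4] [ 0.5425 -0.3911]
knob top 0.46 [268.6 266.6] [ 0.4356 -0.0003]
knob scn 0.5 [311.8 222.1] [0.4406 0.0126]
scanner top 0.79 [321.6 199.6] [ 0.6067 -0.1384]
scanner scn 0.81 [242.9 217.9] [ 0.6009 -0.1391]
rack top 0.75 [221.8 204.5] [0.5964 0.1195]
rack scn 0.96 [295.8 257.9] [0.5989 0.1198]
pad_1 top 0.94 [449.6 178.1] [ 0.6599 -0.472 ]
pad_1 top 0.9 [119.7 197.8] [0.6166 0.3838]
pad_1 top 0.79 [371.2 204.1] [ 0.5937 -0.2662]
pad_1 top 0.7 [173.7 206.3] [0.593  0.2437]
pad_1 top 0.61 [474.8 260.6] [ 0.4457 -0.5248]
pad_1 top 0.56 [276.  208.3] [ 0.5851 -0.0203]
pad_1 scn 0.97 [327.8 280.4] [0.5931 0.2459]
pad_1 scn 0.65 [266.9 234.5] [ 0.5951 -0.0206]
pad_1 scn 0.62 [365.5 311.2] [0.5983 0.3874]
pad_1 scn 0.57 [215.4 160.3] [ 0.4541 -0.5326]
pad_1 scn 0.56 [174.6 181. ] [ 0.6592 -0.4825]
pad_1 scn 0.55 [226.9 200.7] [ 0.5838 -0.257 ]
pad_1 scn 0.22 [402.3 299.2] [0.4908 0.4161]
```

View pics/topcrop.png

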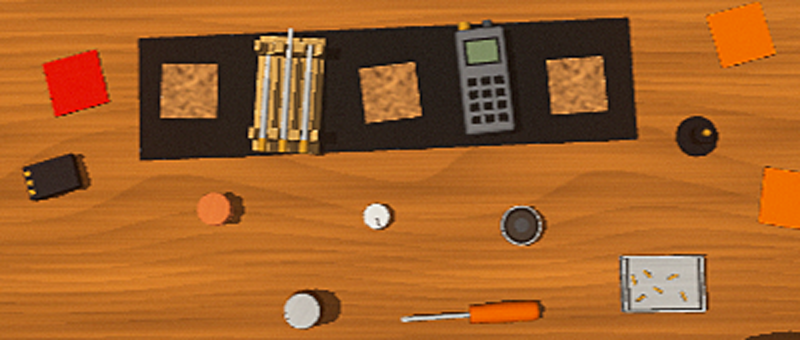

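View pics/scncrop.png

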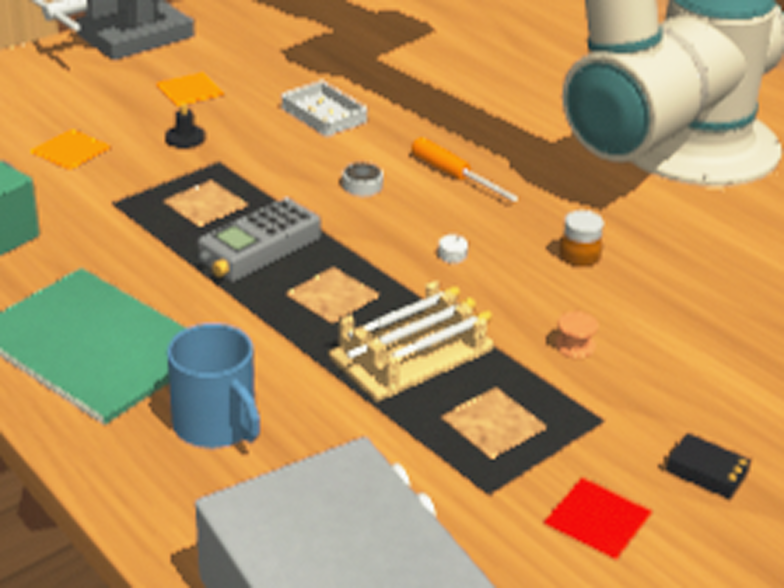

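The crop confirms the choices. The knob is the silver cylinder with a pointer line at top-view (268,268). The copper spool (188,264) and the jar (232,315) are not the knob, and the red and orange squares are decoys. Next I measure from both views with the outlines.

```bash
cat >> h.py <<'E'
from scipy.optimize import least_squares
from scipy.spatial import ConvexHull
def cyl(r,z0,z1):
    a=np.linspace(0,2*np.pi,40,endpoint=False);return [np.c_[r*np.cos(a),r*np.sin(a),0*a+z] for z in(z0,z1)]
def box(x,y,z): return [np.array([[i*x/2,j*y/2,k*z] for i in(-1,1) for j in(-1,1) for k in(0,1)])]
def full(p): return np.vstack(p)
SH={"battery":[full(box(.064,.044,.02))],"loudspeaker":[full(cyl(.025,0,.02))],"antenna_base":[full(cyl(.026,0,.01)),full(cyl(.012,.01,.04)),full(cyl(.004,.04,.052))],"knob":[full(cyl(.0163,0,.018))],"pad_1":[full(box(.072,.072,.003))],
"scanner":[full(box(.135,.062,.034))],"rack":[full(box(.15,.084,.044))]}
def sil(p,l,q):
    x,y,z,w=q;c,s=np.cos(w),np.sin(w);R=np.array([[c,-s,0],[s,c,0],[0,0,1]])
    m=np.zeros((420,560),np.uint8)
    for part in SH[l]:
        P=np.array([proj(p,R@v+[x,y,z]) for v in part])
        h=cv2.convexHull(P.astype(np.float32))
        cv2.fillConvexPoly(m,np.round(h*16).astype(np.int32),255,cv2.LINE_AA,4)
    return m.astype(float)/255
def fit(obs,l,q0,fixz=None,yaws=(None,)):
    """obs list of (pic,mask): maximise overlap"""
    from scipy.optimize import minimize
    def cost(v):
        q=(v[0],v[1],(v[2] if fixz is None else fixz),v[3]);c=0
        for p,m in obs:
            s=sil(p,l,q);c+=np.abs(s-m).sum()/m.sum()
        return c/len(obs)
    best=None
    for w in yaws:
        w=q0[3] if w is None else w
        x0=np.array([q0[0],q0[1],q0[2],w])
        sx=np.vstack([x0]+[x0+d for d in np.diag([.012,.012,.008,.3])])
        r=minimize(cost,x0,method="Nelder-Mead",options=dict(initial_simplex=sx,xatol=1e-4,fatol=1e-4,maxiter=250))
        if best is None or r.fun<best.fun:best=r
    return best.x,best.fun
E
cat > m.py <<'E'
from h import *
T=env.capture("top");S=env.capture("scene")
np.set_printoptions(precision=4,suppress=True)
G={"battery":[(.487,.411)],"loudspeaker":[(.415,-.177)],"antenna_base":[(.535,-.40)],"knob":[(.438,.006)],"pad_1":[(.593,-.26),(.59,-.02),(.593,.245)],"scanner":[(.604,-.139)],"rack":[(.598,.12)]}
ov={}
for l,gs in G.items():
    M=[(p,d) for p in(T,S) for d in env.outline_of(p,l)]
    for g in gs:
        obs=[];
        for p in(T,S):
            t=proj(p,[*g,.01]);c=[d for q,d in M if q is p and np.hypot(*(np.array(d["xy"])-t))<18]
            if c:
                d=max(c,key=lambda d:d["conf"]);obs.append((p,d["pixels"].astype(float)))
        yaws=(0,.4,.8,1.2) if l in("battery","pad_1") else (0,) 
        if l=="scanner": yaws=(1.57,)
        if l in("scanner","rack"): yaws=(0,-.1,.1)
        q,f=fit(obs,l,[*g,.0,0],yaws=yaws+((-.4,-.8,1.57) if l=="battery" else ()))
        q2,f2=fit(obs[:1],l,q,fixz={"pad_1":.002,"scanner":.002,"rack":.002}.get(l,0))
        print(l,len(obs),q[:3],"yaw",np.degrees(q[3]).round(1),"err",round(f,3),"| top only",q2[:2],np.degrees(q2[3]).round(1),round(f2,3))
E
python3 m.py
```

```text
battery 2 [ 0.4851  0.4115 -0.0061] yaw 108.4 err 0.189 | top only [0.4865 0.409 ] 104.5 0.223
loudspeaker 2 [ 0.4199 -0.182  -0.0046] yaw 17.6 err 0.15 | top only [ 0.42  -0.182] 17.7 0.098
antenna_base 2 [ 0.529  -0.4117 -0.0066] yaw 19.1 err 0.252 | top only [ 0.5305 -0.4096] 15.2 0.26
knob 2 [ 0.431   0.0005 -0.0069] yaw 17.7 err 0.369 | top only [0.432  0.0006] 24.5 0.283
pad_1 1 [ 0.5964 -0.2661 -0.0075] yaw 98.6 err 0.382 | top only [ 0.6011 -0.2561] 91.4 0.405
pad_1 2 [ 0.5915 -0.0182 -0.0021] yaw 96.8 err 0.127 | top only [ 0.5919 -0.0183] 97.3 0.095
pad_1 1 [ 0.5148  0.1681 -0.0966] yaw 87.1 err 0.057 | top only [-1.3552 -4.9071] 4033.0 1.0
scanner 2 [ 0.605  -0.1384 -0.0065] yaw 7.3 err 0.228 | top only [ 0.6046 -0.1387] 4.1 0.149
rack 2 [ 0.5845  0.1083 -0.0121] yaw -2.4 err 0.251 | top only [0.5896 0.1084] -3.2 0.225
```

Request:
move_arm --moves '[48, 18, 0, 0, 0, 0, 1, 48, 18, 0, 0, 0, 0, 1, 48, 18, 0, 0, 0, 0, 1, 48, 18, 0, 0, 0, 0, 1, 48, 18, 0, 0, 0, 0, 1, 48, 18, 0, 0, 0, 0, 1, 48, 18, 0, 0, 0, 0, 1, 40, 18, 0, 0, 0, 0, 1, 0, 0, 0, 0, 0, 0, 1, 0, 0, 0, 0, 0, 0, 1]'

```text
time: 3.0
eef_pos: [0.5192, -0.4129, 0.2192]
tcp_rot: [[-0.001, 0.25, -0.968], [-0.0, -0.968, -0.25], [-1.0, -0.0, 0.001]]
contact_force: [0.5, 0.4, -0.1]
finger_gap: 1.002
```

```bash
python3 - <<'E'
from h import *
p=env.capture("wrist");cv2.imwrite("pics/w1.png",p["frame"])
np.set_printoptions(precision=4,suppress=True)
o=env.get_obs();print(o["eef_pos"],o["joints"],o["time"])
for d in env.outline_of(p,"antenna_base"):
    print(d["conf"],d["xy"],d["pixels"].sum())
    if d["conf"]>.4:
        m=d["pixels"].astype(float)
        print(fit([(p,m)],"antenna_base",[.53,-.41,0,0],fixz=0), fit([(p,m)],"antenna_base",[.53,-.41,0,0]))
for d in env.mark_of(p,"antenna_base"): print(d, atz(p,d["xy"],0))
E
```

```text
[ 0.5188 -0.4132  0.2194] [-44.5146  23.5175  74.4886  -0.0528  82.0263  31.0478] 3.05
0.57 [271.6, 172.4] 1993
(array([ 0.5301, -0.4074,  0.0027,  0.078 ]), np.float64(0.0693997619117893)) (array([ 0.5281, -0.4079, -0.0136,  0.4917]), np.float64(0.02557382210285017))
{'xy': [269.9, 168.5], 'conf': 0.61} [ 0.5296 -0.4059  0.    ]
```

View pics/w1.png

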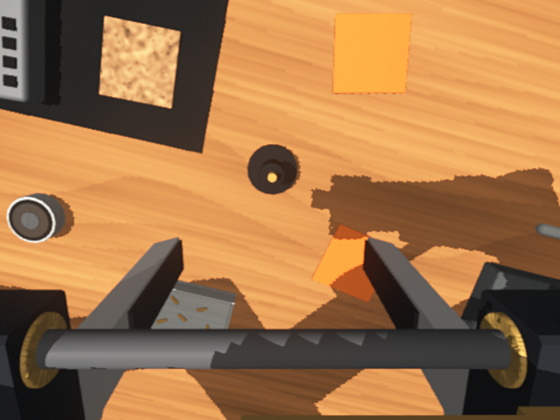

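The wrist view shows the antenna base at (272,170), upright with its stud at (272,177), and it isn't touching anything. I descend partway, then measure again so I have a second view.

Request:
move_arm --moves '[10, 6, -40, 0, 0, 0, 0.6, 0, 0, -40, 0, 0, 0, 0.3, 0, 0, 0, 0, 0, 0, 0.3]'

```text
time: 3.52
eef_pos: [0.527, -0.4057, 0.1365]
tcp_rot: [[-0.006, 0.249, -0.969], [0.005, -0.969, -0.249], [-1.0, -0.006, 0.004]]
contact_force: [-0.6, -0.1, -0.1]
finger_gap: 0.721
```

```bash
python3 - <<'E'
from h import *
p=env.capture("wrist");cv2.imwrite("pics/w2.png",p["frame"])
np.set_printoptions(precision=4,suppress=True)
o=env.get_obs();print(o["eef_pos"],o["time"],o["finger_gap"])
for d in env.outline_of(p,"antenna_base"):
    print(d["conf"],d["xy"],d["pixels"].sum())
    if d["conf"]>.4:
        m=d["pixels"].astype(float)
        print(fit([(p,m)],"antenna_base",[.53,-.41,0,0],fixz=0), fit([(p,m)],"antenna_base",[.53,-.41,0,0]))
E
```

```text
[ 0.5285 -0.407   0.1389] 3.575 0.6776827971419241
0.75 [279.5, 196.5] 3071
(array([ 0.5296, -0.4079,  0.0059, -0.1346]), np.float64(0.08087932014225423)) (array([ 0.5274, -0.4082, -0.0119,  0.2754]), np.float64(0.022864111453764182))
```

View pics/w2.png

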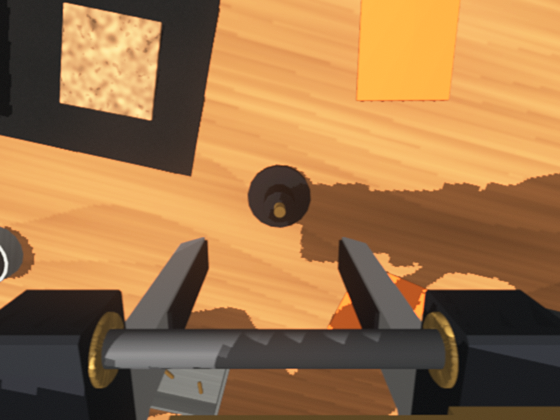

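Both views agree on the base at (0.529,-0.408), standing on the table to within the fit's 10 mm or so. I grip the collar.

Request:
move_arm --moves '[0.5, -1, -55, 0, 0, 0, 0.2, 0, 0, -35, 0, 0, 0, 0.2, 0, 0, -18, 0, 0, 0, 0.2, 0, 0, 0, 0, 0, 0, -1, 0, 0, 0, 0, 0, 0, -1, 0, 0, 0, 0, 0, 0, -1, 0, 0, 0, 0, 0, 0, -1, 0, 0, 0, 0, 0, 0, -1]' --grip_force 20

```text
time: 4.62
eef_pos: [0.531, -0.4084, 0.0329]
tcp_rot: [[0.002, 0.25, -0.968], [-0.002, -0.968, -0.25], [-1.0, 0.002, -0.001]]
contact_force: [0.9, -0.6, 5.7]
finger_gap: 0.249
```

Request:
move_arm --moves '[0, 0, 30, 0, 0, 0, -1, 0, 0, 60, 0, 0, 0, -1, 0, 0, 60, 0, 0, 0, -1, 0, 60, 0, 0, 0, 0, -1, 0, 60, 0, 0, 0, 0, -1, 0, 60, 0, 0, 0, 0, -1, 0, 60, 0, 0, 0, 0, -1, 0, 60, 0, 0, 0, 0, -1, 0, 60, 0, 0, 0, 0, -1, 0, 60, 0, 0, 0, 0, -1]'

```text
time: 5.88
eef_pos: [0.5297, 0.0142, 0.1812]
tcp_rot: [[-0.0, 0.25, -0.968], [0.0, -0.968, -0.25], [-1.0, -0.0, 0.0]]
contact_force: [0.8, 0.5, -0.5]
finger_gap: 0.251
```

```bash
cat >> h.py <<'E'
def cork(p,near=None):
    hsv=cv2.cvtColor(p["frame"],cv2.COLOR_BGR2HSV)
E
python3 - <<'E'
from h import *
p=env.capture("wrist");cv2.imwrite("pics/w3.png",p["frame"])
np.set_printoptions(precision=4,suppress=True)
o=env.get_obs();print(o["eef_pos"],o["time"],o["finger_gap"],o["joints"])
for d in env.outline_of(p,"pad_1"):
    if d["conf"]>.2:
        m=d["pixels"].astype(np.uint8);r=cv2.minAreaRect(cv2.findNonZero(m));print(d["conf"],d["xy"],r,atz(p,d["xy"],.005))
E
```

```text
[0.5287 0.0221 0.1813] 5.925 0.24947885498861025 [-5.471  13.341  95.3148  0.4877 71.4698 69.6744]
0.75 [322.4, 127.6] ((322.783203125, 131.3382568359375), (81.15132141113281, 81.92070007324219), 8.426968574523926) [ 0.5951 -0.0143  0.005 ]
0.69 [545.8, 195.1] ((539.0, 185.0), (80.0, 40.0), 90.0) [ 0.5878 -0.238   0.005 ]
0.67 [42.1, 48.6] ((36.841026306152344, 50.64458465576172), (86.91568756103516, 95.41741943359375), 7.907163143157959) [0.5989 0.2389 0.005 ]
```

View pics/w3.png

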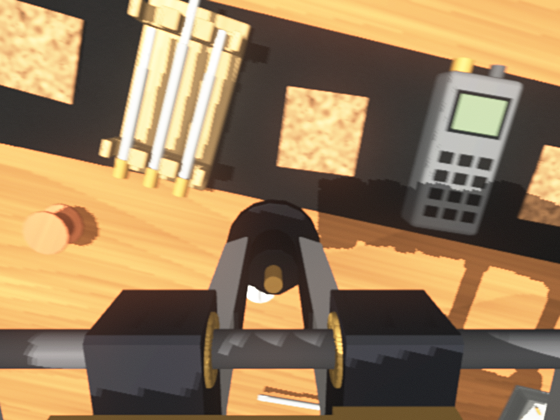

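The base is held upright, with the stud at (272,278). The middle pad is near (323,131). I carry on towards the left pad.

Request:
move_arm --moves '[0, 60, 0, 0, 0, 0, -1, 0, 60, 0, 0, 0, 0, -1, 0, 60, 0, 0, 0, 0, -1, 0, 20, 0, 0, 0, 0, -1, 0, 0, 0, 0, 0, 0, -1, 0, 0, 0, 0, 0, 0, -1]'

```text
time: 6.72
eef_pos: [0.5303, 0.2104, 0.1813]
tcp_rot: [[-0.001, 0.249, -0.969], [-0.002, -0.969, -0.249], [-1.0, 0.001, 0.001]]
contact_force: [-0.1, -0.5, -1.4]
finger_gap: 0.247
```

```bash
cat > padm.py <<'E'
from h import *
import sys
np.set_printoptions(precision=4,suppress=True)
n=sys.argv[1]
p=env.capture("wrist");cv2.imwrite(f"pics/{n}.png",p["frame"])
o=env.get_obs();print(o["eef_pos"],o["time"],o["finger_gap"],o["joints"])
for d in env.outline_of(p,"pad_1"):
    if d["conf"]>.2:
        m=d["pixels"].astype(np.uint8);r=cv2.minAreaRect(cv2.findNonZero(m))
        W=[atz(p,c,.005)[:2] for c in cv2.boxPoints(r)]
        print(round(d["conf"],2),np.round(d["xy"],0),"ctr",np.mean(W,0),"sides",np.linalg.norm(W[0]-W[1]),np.linalg.norm(W[1]-W[2]),"centroid",atz(p,d["xy"],.005)[:2])
E
python3 padm.py w4
```

```text
[0.5304 0.2103 0.1813] 6.775 0.24810214179258816 [14.6836 16.8099 90.3434 -0.0665 72.8903 90.3212]
0.97 [93. 50.] ctr [0.6067 0.3904] sides 0.07181381819769954 0.0764270834085701 centroid [0.6091 0.392 ]
0.84 [520. 184.] ctr [ 0.5905 -0.0137] sides 0.07364019444837795 0.0758946987698795 centroid [ 0.5918 -0.014 ]
0.56 [257. 106.] ctr [0.5957 0.2442] sides 0.07187650570374687 0.07120595552560653 centroid [0.5993 0.2434]
```

View pics/w4.png

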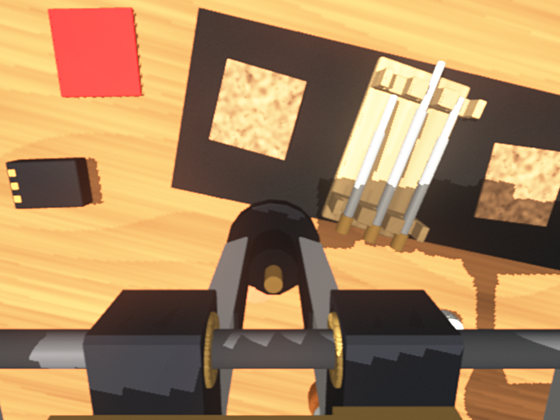

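The left pad's centre is at pixel (257,109), world (0.596,0.244), and its 72 mm sides match. I place the base there.

Request:
move_arm --moves '[33, 17, 0, 0, 0, 0, -1, 33.5, 17, 0, 0, 0, 0, -1, 0, 0, -50, 0, 0, 0, -1, 0, 0, -50, 0, 0, 0, -1, 0, 0, -25, 0, 0, 0, -1, 0, 0, -10, 0, 0, 0, -1, 0, 0, 0, 0, 0, 0, -1, 0, 0, 0, 0, 0, 0, -1]'

```text
time: 7.82
eef_pos: [0.5981, 0.2462, 0.0481]
tcp_rot: [[0.003, 0.25, -0.968], [0.001, -0.968, -0.25], [-1.0, 0.0, -0.003]]
contact_force: [-0.2, 0.7, -1.4]
finger_gap: 0.25
```

Request:
move_arm --moves '[0, -1.5, -5, 0, 0, 0, -1, 0, 0, -3, 0, 0, 0, -1, 0, 0, 0, 0, 0, 0, -1, 0, 0, 0, 0, 0, 0, -1]'

```text
time: 8.32
eef_pos: [0.5968, 0.2448, 0.0385]
tcp_rot: [[0.0, 0.25, -0.968], [-0.0, -0.968, -0.25], [-1.0, 0.0, -0.0]]
contact_force: [-0.9, 0.4, -1.5]
finger_gap: 0.247
```

Request:
move_arm --moves '[0, 0, -1.5, 0, 0, 0, -1, 0, 0, 0, 0, 0, 0, -1]'

```text
time: 8.57
eef_pos: [0.597, 0.2449, 0.0379]
tcp_rot: [[0.001, 0.25, -0.968], [0.0, -0.968, -0.25], [-1.0, 0.0, -0.001]]
contact_force: [-1.9, -0.8, 4.9]
finger_gap: 0.252
```

Contact is felt (Fz rose to 4.9 N). I release and go up.

Request:
move_arm --moves '[0, 0, 0, 0, 0, 0, 0.1, 0, 0, 0, 0, 0, 0, 0.2, 0, 0, 0, 0, 0, 0, 0.2, 0, 0, 40, 0, 0, 0, 0.2, 0, 0, 60, 0, 0, 0, 0.5, -40, 0, 60, 0, 0, 0, 1, 0, 0, 0, 0, 0, 0, 1, 0, 0, 0, 0, 0, 0, 1]'

```text
time: 9.57
eef_pos: [0.5619, 0.2446, 0.1886]
tcp_rot: [[-0.0, 0.25, -0.968], [-0.0, -0.968, -0.25], [-1.0, 0.0, 0.0]]
contact_force: [0.1, -0.4, -0.4]
finger_gap: 0.982
```

```bash
cat > om.py <<'E'
from h import *
import sys
np.set_printoptions(precision=4,suppress=True)
n,l=sys.argv[1:3];g=[float(v) for v in sys.argv[3:7]] # x y z yawdeg
p=env.capture("wrist");cv2.imwrite(f"pics/{n}.png",p["frame"])
o=env.get_obs();print(o["eef_pos"],o["time"],o["finger_gap"])
for d in env.outline_of(p,l):
    if d["conf"]<.25: continue
    m=d["pixels"].astype(float);r=cv2.minAreaRect(cv2.findNonZero(d["pixels"].astype(np.uint8)))
    a=atz(p,d["xy"],.01);print(round(d["conf"],2),np.round(d["xy"],0),m.sum(),"rect",np.round(r[1],1),"at",a)
    if np.hypot(*(a[:2]-g[:2]))<.05:
        for fz in(g[2],None):
            q,f=fit([(p,m)],l,[g[0],g[1],g[2],np.radians(g[3])],fixz=fz);print("  fit fixz",fz,q[:3],np.degrees(q[3]).round(1),round(f,3))
E
python3 om.py w5 antenna_base .596 .244 .005 0; python3 padm.py w5b
```

```text
[0.5617 0.2445 0.1876] 9.625 0.997035460209038
0.82 [282. 153.] 2414.0 rect [55. 54.] at [0.5962 0.2453 0.01  ]
  fit fixz 0.005 [0.5956 0.2457 0.0092] -5.3 0.097
  fit fixz None [ 0.5945  0.2453 -0.0124] 10.8 0.028
[0.5617 0.2444 0.1869] 9.725 0.9991933181923603 [17.0131 20.2175 84.3683 -0.01   75.6153 92.5437]
0.93 [533. 222.] ctr [ 0.5905 -0.0079] sides 0.07376541939422092 0.06926737122338102 centroid [ 0.5904 -0.0127]
0.87 [305. 136.] ctr [0.5961 0.2432] sides 0.07320108258707307 0.0731375942308408 centroid [0.6152 0.2283]
0.85 [131.  93.] ctr [0.6074 0.3908] sides 0.07377131259061402 0.07235931576275793 centroid [0.6126 0.3904]
```

View pics/w5.png

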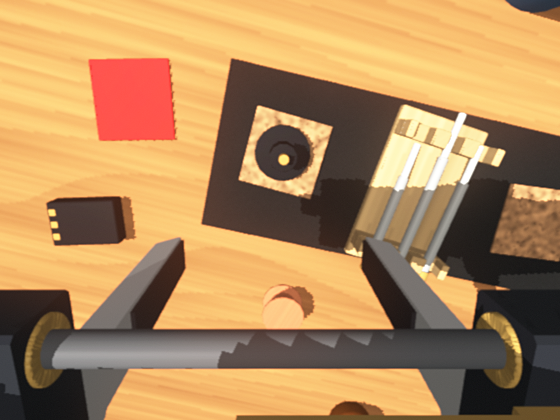

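The base stands on the pad at (285,152), about 2 mm off centre. Next is the battery at (87,220). I turn the tool 90° so it grips across the 44 mm width.

Request:
move_arm --moves '[-8, 18, 0, 0, 0, 10, 1, -8, 18, 0, 0, 0, 10, 1, -8, 18, 0, 0, 0, 10, 1, -8, 18, 0, 0, 0, 10, 1, -8, 18, 0, 0, 0, 10, 1, -8, 18, 0, 0, 0, 10, 1, -8, 18, 0, 0, 0, 10, 1, -8, 18, 0, 0, 0, 10, 1, -8, 14, 0, 0, 0, 10, 1, 0, 0, 0, 0, 0, 0, 1]'

```text
time: 11.02
eef_pos: [0.4896, 0.4033, 0.1875]
tcp_rot: [[-0.002, 0.968, 0.25], [-0.001, 0.25, -0.968], [-1.0, -0.002, 0.001]]
contact_force: [0.8, -0.4, 0.2]
finger_gap: 0.998
```

```bash
python3 om.py w6 battery .486 .410 0 105
```

```text
[0.49   0.4026 0.1878] 11.075 0.9975824866383068
0.69 [270. 177.] 3251.0 rect [69.9 47.8] at [0.4834 0.4135 0.01  ]
  fit fixz 0.0 [0.4849 0.4123 0.003 ] 107.4 0.091
  fit fixz None [ 0.4855  0.4095 -0.0156] 106.4 0.031
```

View pics/w6.png

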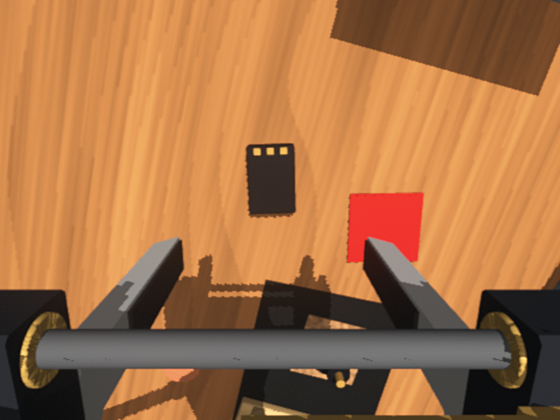

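The battery is at (270,178), and its sides line up to within 2.4°. I come down partway for a second view.

Request:
move_arm --moves '[-5, 9, -40, 0, 0, 2.4, 0.8, 0, 0, -40, 0, 0, 0, 0.5, 0, 0, 0, 0, 0, 0, 0.5, 0, 0, 0, 0, 0, 0, 0.5]'

```text
time: 11.62
eef_pos: [0.4864, 0.4118, 0.1102]
tcp_rot: [[0.002, 0.957, 0.289], [0.001, 0.289, -0.957], [-1.0, 0.002, -0.0]]
contact_force: [0.6, 0.9, -1.1]
finger_gap: 0.752
```

```bash
python3 om.py w7 battery .485 .411 0 107
```

```text
[0.4866 0.4121 0.1108] 11.675 0.7533146203957004
0.58 [271. 207.] 5383.0 rect [89. 63.] at [0.4843 0.414  0.01  ]
  fit fixz 0.0 [0.4844 0.4124 0.0076] 106.3 0.055
  fit fixz None [ 0.4853  0.4102 -0.0086] 106.3 0.024
```

View pics/w7.png

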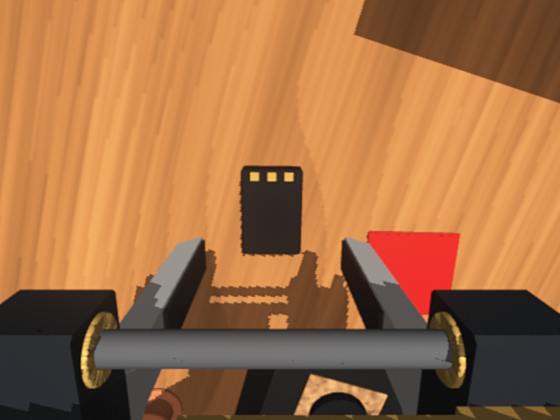

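The width grew from 47.8 to 63 px over a 77 mm descent, which puts the top at about 20–30 mm. That fits the description. The battery sits between the fingers at (271,209), so I grip it.

Request:
move_arm --moves '[-1, 0, -40, 0, 0, 0, 0.5, 0, 0, -35, 0, 0, 0, 0.5, 0, 0, -12, 0, 0, 0, 0.5, 0, 0, -6, 0, 0, 0, 0.5, 0, 0, 0, 0, 0, 0, 0.5, 0, 0, 0, 0, 0, 0, -1, 0, 0, 0, 0, 0, 0, -1, 0, 0, 0, 0, 0, 0, -1, 0, 0, 0, 0, 0, 0, -1]' --grip_force 25

```text
time: 12.85
eef_pos: [0.4845, 0.412, 0.0165]
tcp_rot: [[0.001, 0.957, 0.291], [0.001, 0.291, -0.957], [-1.0, 0.001, -0.0]]
contact_force: [-0.5, -0.4, 3.0]
finger_gap: 0.464
```

Request:
move_arm --moves '[0, 0, 30, 0, 0, 0, -1, 0, 0, 60, 0, 0, 0, -1, 0, 0, 60, 0, 0, 0, -1, 15, -55, 0, 0, 0, 0, -1, 15, -55, 0, 0, 0, 0, -1, 15, -55, 0, 0, 0, 0, -1, 15, -55, 0, 0, 0, 0, -1, 15, -55, 0, 0, 0, 0, -1, 15, -55, 0, 0, 0, 0, -1, 15, -55, 0, 0, 0, 0, -1]'

```text
time: 14.1
eef_pos: [0.589, 0.025, 0.1657]
tcp_rot: [[-0.001, 0.957, 0.29], [0.0, 0.29, -0.957], [-1.0, -0.001, -0.0]]
contact_force: [1.6, 0.1, -1.2]
finger_gap: 0.465
```

Request:
move_arm --moves '[0, -55, 0, 0, 0, 0, -1, 0, -50, 0, 0, 0, 0, -1, 0, 0, 0, 0, 0, 0, -1, 0, 0, 0, 0, 0, 0, -1]'

```text
time: 14.6
eef_pos: [0.5887, -0.0779, 0.1656]
tcp_rot: [[-0.001, 0.957, 0.29], [0.001, 0.29, -0.957], [-1.0, -0.001, -0.001]]
contact_force: [-0.5, 0.8, -1.5]
finger_gap: 0.465
```

```bash
python3 padm.py w8
```

```text
[ 0.5888 -0.0773  0.1657] 14.65 0.46514588272340596 [-14.2198  19.3737  88.8157   0.046   71.8667 -31.1393]
0.57 [238. 379.] ctr [ 0.6036 -0.2607] sides 0.07092567797961333 0.06003912719868601 centroid [ 0.6113 -0.2794]
```

View pics/w8.png

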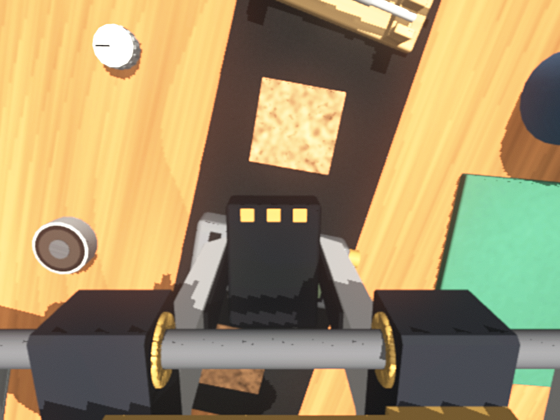

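The middle pad shows at corners (262,77), (346,93), (330,175), (249,160). The detector missed it, so I use a colour fit.

```bash
python3 - <<'E'
from h import *
np.set_printoptions(precision=4,suppress=True)
p=env.capture("wrist")
print([d for d in [(round(d["conf"],2),d["xy"]) for d in env.outline_of(p,"pad_2")]])
roi=np.zeros((420,560),np.uint8);roi[65:185,235:358]=1
m=((p["frame"][:,:,2]>110).astype(np.uint8)*roi)
r=cv2.minAreaRect(cv2.findNonZero(cv2.morphologyEx(m,cv2.MORPH_OPEN,np.ones((3,3),np.uint8))))
W=np.array([atz(p,c,.005)[:2] for c in cv2.boxPoints(r)]);print(r,W.mean(0),np.linalg.norm(W[0]-W[1]),np.linalg.norm(W[1]-W[2]))
W=np.array([atz(p,c,.005)[:2] for c in [(262,77),(346,93),(330,175),(249,160)]]);print(W.mean(0),np.linalg.norm(W[0]-W[1]),np.linalg.norm(W[1]-W[2]))
E
```

```text
[(0.95, [235.8, 379.0]), (0.74, [296.1, 125.5])]
((295.800048828125, 126.87106323242188), (86.67327880859375, 86.56977081298828), 10.437475204467773) [ 0.5912 -0.016 ] 0.07312235907020083 0.07328670119448777
[ 0.5918 -0.0152] 0.07234168565367483 0.07127629025676349
```

Request:
move_arm --moves '[1.4, 31, 0, 0, 0, 0, -1, 1.4, 31, 0, 0, 0, 0, -1, 0, 0, -50, 0, 0, 0, -1, 0, 0, -50, 0, 0, 0, -1, 0, 0, -25, 0, 0, 0, -1, 0, 0, -12, 0, 0, 0, -1, 0, 0, 0, 0, 0, 0, -1, 0, 0, 0, 0, 0, 0, -1]'

```text
time: 15.8
eef_pos: [0.5932, -0.0162, 0.0303]
tcp_rot: [[0.003, 0.957, 0.291], [-0.0, 0.291, -0.957], [-1.0, 0.003, 0.001]]
contact_force: [0.6, -0.7, -1.3]
finger_gap: 0.465
```

Request:
move_arm --moves '[0, 0, -4, 0, 0, 0, -1, 0, 0, -2.5, 0, 0, 0, -1, 0, 0, 0, 0, 0, 0, -1, 0, 0, 0, 0, 0, 0, -1]'

```text
time: 16.3
eef_pos: [0.592, -0.0163, 0.0226]
tcp_rot: [[0.0, 0.957, 0.29], [0.0, 0.29, -0.957], [-1.0, 0.0, 0.0]]
contact_force: [0.1, -0.3, -0.9]
finger_gap: 0.47
```

Request:
move_arm --moves '[0, 0, -1, 0, 0, 0, -1, 0, 0, -0.5, 0, 0, 0, -1, 0, 0, 0, 0, 0, 0, -1]'

```text
time: 16.68
eef_pos: [0.5921, -0.0163, 0.0215]
tcp_rot: [[0.001, 0.957, 0.29], [-0.0, 0.29, -0.957], [-1.0, 0.001, 0.0]]
contact_force: [-1.2, 0.0, 4.7]
finger_gap: 0.466
```

Request:
move_arm --moves '[0, 0, 0, 0, 0, 0, 0.2, 0, 0, 0, 0, 0, 0, 0.3, 0, 0, 0, 0, 0, 0, 0.3, 0, 0, 40, 0, 0, 0, 0.3, 0, 0, 60, 0, 0, 0, 0.5, 0, 0, 50, 0, 0, 0, 1, 0, -60, 0, 0, 0, 0, 1, 0, 0, 0, 0, 0, 0, 1, 0, 0, 0, 0, 0, 0, 1]'

```text
time: 17.8
eef_pos: [0.5914, -0.076, 0.1704]
tcp_rot: [[-0.001, 0.957, 0.289], [0.001, 0.289, -0.957], [-1.0, -0.001, -0.001]]
contact_force: [-0.3, 0.7, 0.3]
finger_gap: 0.998
```

```bash
python3 om.py w9 battery .592 -.016 .005 107; python3 padm.py w9b
```

```text
[ 0.5914 -0.0755  0.1703] 17.85 0.997604244311371
0.84 [292. 125.] 4127.0 rect [77. 53.] at [ 0.5897 -0.0134  0.01  ]
  fit fixz 0.005 [ 0.5916 -0.016   0.0074] 105.8 0.057
  fit fixz None [ 0.5923 -0.0163 -0.0052] 106.6 0.012
[ 0.5916 -0.0752  0.1704] 17.95 0.9937478905133086 [-13.9418  19.4056  88.0632   0.0296  72.6072 -30.8929]
0.81 [227. 373.] ctr [ 0.5979 -0.2567] sides 0.07137425136489252 0.06917172595305758 centroid [ 0.6024 -0.2767]
0.7 [269. 124.] ctr [ 0.5908 -0.016 ] sides 0.07178100476482502 0.07167829618024006 centroid [ 0.5706 -0.0174]
```

View pics/w9.png

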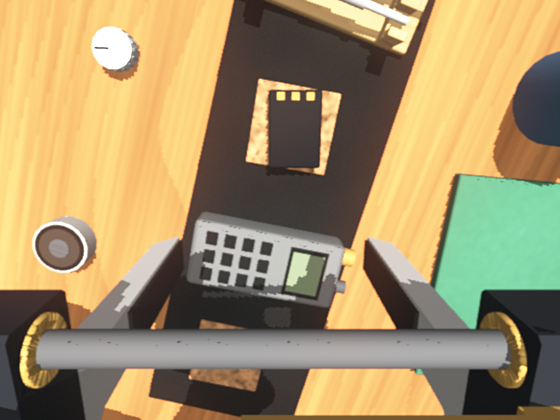

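The battery lies on the middle pad within 1 mm of its centre. Next is the loudspeaker at (65,245).

Request:
move_arm --moves '[-43, -30, 0, 0, 0, 0, 1, -43, -30, 0, 0, 0, 0, 1, -43, -30, 0, 0, 0, 0, 1, -43, -30, 0, 0, 0, 0, 1, 0, 0, 0, 0, 0, 0, 1, 0, 0, 0, 0, 0, 0, 1]'

```text
time: 18.75
eef_pos: [0.4207, -0.1959, 0.1712]
tcp_rot: [[0.001, 0.957, 0.29], [0.0, 0.29, -0.957], [-1.0, 0.001, 0.0]]
contact_force: [0.0, 0.1, -0.2]
finger_gap: 1.0
```

```bash
python3 om.py w10 loudspeaker .42 -.182 0 0
```

```text
[ 0.421  -0.1957  0.1711] 18.8 0.998824084308715
0.85 [279. 177.] 2607.0 rect [56.3 56.8] at [ 0.4216 -0.1801  0.01  ]
  fit fixz 0.0 [ 0.4186 -0.1793  0.0039] -0.3 0.059
  fit fixz None [ 0.4193 -0.1806 -0.0099] 27.7 0.026
```

View pics/w10.png

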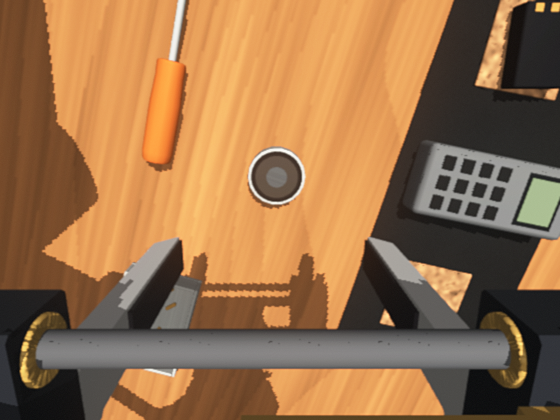

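Request:
move_arm --moves '[-2, 16, -40, 0, 0, 0, 0.6, 0, 0, -35, 0, 0, 0, 0.6, 0, 0, 0, 0, 0, 0, 0.6, 0, 0, 0, 0, 0, 0, 0.6]'

```text
time: 19.35
eef_pos: [0.4194, -0.1804, 0.0968]
tcp_rot: [[0.001, 0.957, 0.292], [-0.001, 0.292, -0.957], [-1.0, 0.001, 0.001]]
contact_force: [0.8, 1.4, 0.2]
finger_gap: 0.805
```

```bash
python3 om.py w11 loudspeaker .419 -.18 0 0
```

```text
[ 0.4196 -0.1807  0.0972] 19.4 0.8003975960823123
0.86 [277. 218.] 4198.0 rect [73.3 71.5] at [ 0.4228 -0.1813  0.01  ]
  fit fixz 0.0 [ 0.4185 -0.1791  0.0073] -4.0 0.057
  fit fixz None [ 0.419  -0.1811 -0.0073] 6.4 0.021
```

View pics/w11.png

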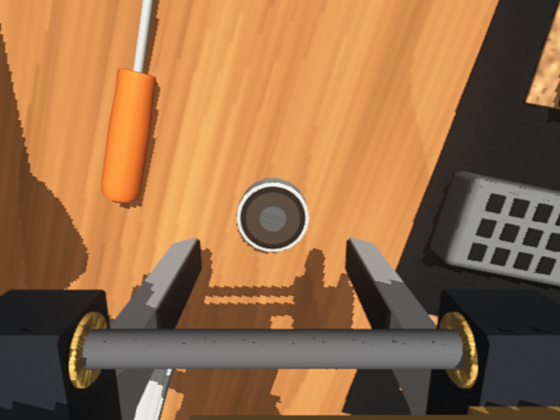

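Request:
move_arm --moves '[0, 0.5, -40, 0, 0, 0, 0.6, 0, 0, -25, 0, 0, 0, 0.6, 0, 0, -10, 0, 0, 0, 0.6, 0, 0, -5.5, 0, 0, 0, 0.6, 0, 0, 0, 0, 0, 0, -1, 0, 0, 0, 0, 0, 0, -1, 0, 0, 0, 0, 0, 0, -1, 0, 0, 0, 0, 0, 0, -1]' --grip_force 25

```text
time: 20.45
eef_pos: [0.4185, -0.1801, 0.0161]
tcp_rot: [[0.001, 0.957, 0.29], [-0.001, 0.29, -0.957], [-1.0, 0.001, 0.001]]
contact_force: [-0.4, 0.5, 4.6]
finger_gap: 0.524
```

Request:
move_arm --moves '[0, 0, 30, 0, 0, 0, -1, 0, 0, 60, 0, 0, 0, -1, 0, 0, 60, 0, 0, 0, -1, 35, -30, 0, 0, 0, 0, -1, 35, -30, 0, 0, 0, 0, -1, 35, -30, 0, 0, 0, 0, -1, 35, -30, 0, 0, 0, 0, -1, 35, -30, 0, 0, 0, 0, -1, 0, 0, 0, 0, 0, 0, -1, 0, 0, 0, 0, 0, 0, -1]'

```text
time: 21.7
eef_pos: [0.5919, -0.3289, 0.1645]
tcp_rot: [[-0.002, 0.957, 0.29], [0.002, 0.29, -0.957], [-1.0, -0.002, -0.002]]
contact_force: [-0.3, -0.4, -1.0]
finger_gap: 0.526
```

```bash
python3 padm.py w12
```

```text
[ 0.5918 -0.3287  0.165 ] 21.75 0.5223307823023806 [-34.9423  26.3901  77.4757   0.0087  76.2677 -51.8351]
0.74 [305. 117.] ctr [ 0.5976 -0.2577] sides 0.07179417152775087 0.07112587701042677 centroid [ 0.5988 -0.2565]
0.66 [301. 324.] ctr [ 0.6611 -0.4708] sides 0.07408495908329306 0.07150853928582188 centroid [ 0.6572 -0.4485]
```

View pics/w12.png

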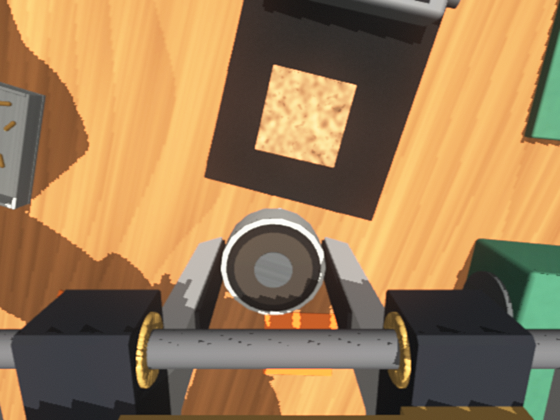

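The pad is at (305,117), world (0.598,-0.258). The speaker is held level. I place it.

Request:
move_arm --moves '[3, 35.5, 0, 0, 0, 0, -1, 3, 35.5, 0, 0, 0, 0, -1, 0, 0, -50, 0, 0, 0, -1, 0, 0, -50, 0, 0, 0, -1, 0, 0, -25, 0, 0, 0, -1, 0, 0, -12, 0, 0, 0, -1, 0, 0, -4, 0, 0, 0, -1, 0, 0, 0, 0, 0, 0, -1, 0, 0, 0, 0, 0, 0, -1]'

```text
time: 22.92
eef_pos: [0.5997, -0.2592, 0.0258]
tcp_rot: [[0.002, 0.957, 0.29], [-0.001, 0.29, -0.957], [-1.0, 0.002, 0.002]]
contact_force: [0.1, -0.3, -0.9]
finger_gap: 0.528
```

Request:
move_arm --moves '[0, 0, -1.5, 0, 0, 0, -1, 0, 0, -1.5, 0, 0, 0, -1, 0, 0, 0, 0, 0, 0, -1]'

```text
time: 23.3
eef_pos: [0.5988, -0.2587, 0.0214]
tcp_rot: [[-0.0, 0.957, 0.29], [0.0, 0.29, -0.957], [-1.0, -0.0, -0.0]]
contact_force: [-0.3, -0.3, -1.0]
finger_gap: 0.527
```

Request:
move_arm --moves '[0, 0, -1, 0, 0, 0, -1, 0, 0, 0, 0, 0, 0, -1]'

```text
time: 23.55
eef_pos: [0.599, -0.2588, 0.0212]
tcp_rot: [[0.0, 0.957, 0.29], [-0.0, 0.29, -0.957], [-1.0, 0.0, 0.0]]
contact_force: [-2.4, 0.5, 4.5]
finger_gap: 0.524
```

Request:
move_arm --moves '[0, 0, 0, 0, 0, 0, 0.3, 0, 0, 0, 0, 0, 0, 0.4, 0, 0, 0, 0, 0, 0, 0.4, 0, 0, 40, 0, 0, 0, 0.4, 0, 0, 60, 0, 0, 0, 0.5, 0, 0, 50, 0, 0, 0, 1, 0, -60, 0, 0, 0, 0, 1, 0, 0, 0, 0, 0, 0, 1, 0, 0, 0, 0, 0, 0, 1]'

```text
time: 24.68
eef_pos: [0.5984, -0.3183, 0.1696]
tcp_rot: [[-0.001, 0.957, 0.29], [0.002, 0.29, -0.957], [-1.0, -0.001, -0.002]]
contact_force: [0.5, 0.7, 0.1]
finger_gap: 0.999
```

```bash
python3 om.py w13 loudspeaker .598 -.258 .005 0; python3 padm.py w13b
```

```text
[ 0.5985 -0.3177  0.1696] 24.725 1.0002942211439971
0.61 [299. 133.] 2827.0 rect [59. 59.] at [ 0.6043 -0.2602  0.01  ]
  fit fixz 0.005 [ 0.5988 -0.2584  0.0112] -7.0 0.076
  fit fixz None [ 0.5994 -0.2583 -0.0065] 13.3 0.024
0.58 [281. 104.] 3989.0 rect [83.4 84.8] at [ 0.5821 -0.2413  0.01  ]
  fit fixz 0.005 [ 0.6046 -0.2375  0.0067] 1.4 1.163
  fit fixz None [ 0.669  -0.2106 -0.3864] 383.5 0.874
[ 0.5987 -0.3174  0.1698] 24.825 0.996065133742013 [-33.8256  26.2637  76.9871   0.0289  76.841  -50.7684]
0.92 [288. 327.] ctr [ 0.6623 -0.4703] sides 0.0738201531338569 0.07228113569449272 centroid [ 0.6536 -0.4475]
0.66 [ 75. 315.] ctr [ 0.4454 -0.4978] sides 0.028630635460338193 0.025035716519207895 centroid [ 0.4452 -0.496 ]
0.63 [278. 107.] ctr [ 0.5978 -0.2571] sides 0.07225110864910948 0.07143175663891188 centroid [ 0.5809 -0.2442]
```

View pics/w13.png

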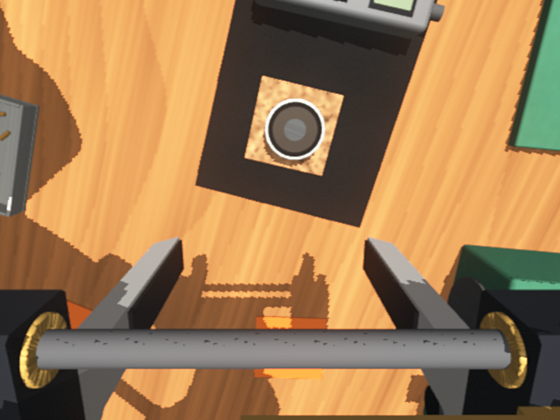

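The speaker is centred on its pad at (295,129). Now the knob.

Request:
move_arm --moves '[-27, 50, 0, 0, 0, 0, 1, -27, 50, 0, 0, 0, 0, 1, -27, 50, 0, 0, 0, 0, 1, -27, 50, 0, 0, 0, 0, 1, -27, 50, 0, 0, 0, 0, 1, -27, 50, 0, 0, 0, 0, 1, 0, 0, 0, 0, 0, 0, 1, 0, 0, 0, 0, 0, 0, 1]'

```text
time: 25.88
eef_pos: [0.4376, -0.0187, 0.1709]
tcp_rot: [[0.002, 0.956, 0.292], [-0.001, 0.292, -0.956], [-1.0, 0.001, 0.001]]
contact_force: [0.3, -0.4, -0.2]
finger_gap: 1.0
```

```bash
python3 om.py w14 knob .432 .001 0 0
```

```text
[ 0.4379 -0.0193  0.1708] 25.925 0.9980513098050956
0.65 [275. 168.] 1081.0 rect [36.1 36.8] at [0.4335 0.0035 0.01  ]
  fit fixz 0.0 [0.4318 0.0026 0.0054] 6.3 0.139
  fit fixz None [ 0.433  -0.0013 -0.0243] 53.4 0.048
```

View pics/w14.png

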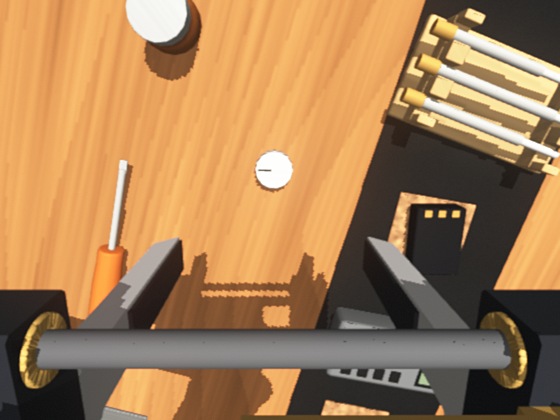

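Silver knob with pointer line at (274,170), standing. I come down partway for a second view.

Request:
move_arm --moves '[-5, 20, -40, 0, 0, 0, 0.5, 0, 0, -35, 0, 0, 0, 0.2, 0, 0, 0, 0, 0, 0, 0.2, 0, 0, 0, 0, 0, 0, 0.2]'

```text
time: 26.48
eef_pos: [0.4334, 0.0003, 0.0962]
tcp_rot: [[0.001, 0.957, 0.289], [-0.0, 0.289, -0.957], [-1.0, 0.001, 0.001]]
contact_force: [0.9, 0.7, -0.4]
finger_gap: 0.618
```

```bash
python3 om.py w15 knob .432 .001 0 0
```

```text
[0.4337 0.0004 0.0967] 26.525 0.604196282882427
0.85 [273. 214.] 1756.0 rect [47. 45.] at [0.4328 0.0021 0.01  ]
  fit fixz 0.0 [0.4316 0.0028 0.0049] 6.7 0.138
  fit fixz None [ 0.4333 -0.0021 -0.0175] 30.9 0.038
```

View pics/w15.png

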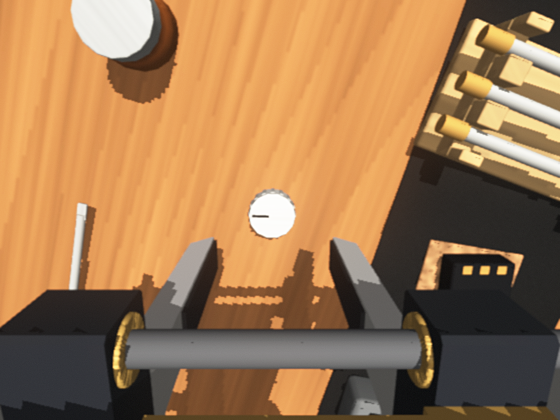

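Request:
move_arm --moves '[-1, 0.5, -40, 0, 0, 0, 0.2, 0, 0, -25, 0, 0, 0, 0.2, 0, 0, -10, 0, 0, 0, 0.2, 0, 0, -4.5, 0, 0, 0, 0.2, 0, 0, 0, 0, 0, 0, -1, 0, 0, 0, 0, 0, 0, -1, 0, 0, 0, 0, 0, 0, -1, 0, 0, 0, 0, 0, 0, -1]' --grip_force 20

```text
time: 27.58
eef_pos: [0.4315, 0.0017, 0.0166]
tcp_rot: [[0.001, 0.957, 0.29], [-0.0, 0.29, -0.957], [-1.0, 0.001, 0.001]]
contact_force: [0.6, -0.4, 4.5]
finger_gap: 0.333
```

Request:
move_arm --moves '[0, 0, 30, 0, 0, 0, -1, 0, 0, 60, 0, 0, 0, -1, 0, 0, 60, 0, 0, 0, -1, 40, -20, 0, 0, 0, 0, -1, 40, -20, 0, 0, 0, 0, -1, 40, -20, 0, 0, 0, 0, -1, 40, -21, 0, 0, 0, 0, -1, 0, 0, 0, 0, 0, 0, -1, 0, 0, 0, 0, 0, 0, -1]'

```text
time: 28.7
eef_pos: [0.5898, -0.0788, 0.1653]
tcp_rot: [[-0.002, 0.957, 0.29], [0.001, 0.29, -0.957], [-1.0, -0.002, -0.002]]
contact_force: [-1.2, 0.3, -0.1]
finger_gap: 0.339
```

```bash
python3 om.py w16 battery .592 -.016 .005 107
```

```text
[ 0.5895 -0.0786  0.1656] 28.75 0.3332200274229825
0.89 [297. 126.] 4291.0 rect [54.7 79.9] at [ 0.5919 -0.0153  0.01  ]
  fit fixz 0.005 [ 0.5918 -0.016   0.0082] 106.6 0.057
  fit fixz None [ 0.5921 -0.0159 -0.0039] 106.2 0.021
0.31 [273. 258.] 3757.0 rect [72. 65.] at [ 0.6074 -0.1371  0.01  ]
```

View pics/w16.png

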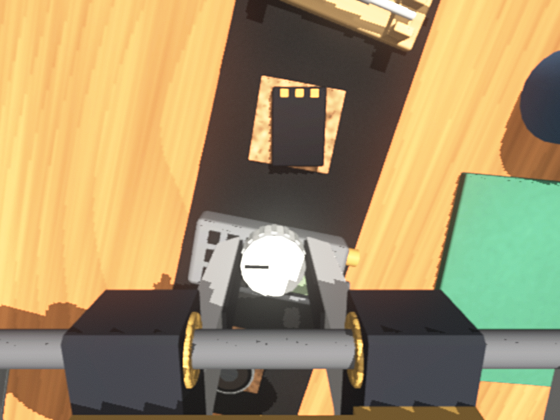

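Request:
move_arm --moves '[1, 31, 0, 0, 0, 0, -1, 1, 31.5, 0, 0, 0, 0, -1, 0, 0, -50, 0, 0, 0, -1, 0, 0, -40, 0, 0, 0, -1, 0, 0, -20, 0, 0, 0, -1, 0, 0, -9, 0, 0, 0, -1, 0, 0, 0, 0, 0, 0, -1, 0, 0, 0, 0, 0, 0, -1]'

```text
time: 29.8
eef_pos: [0.5937, -0.0168, 0.0482]
tcp_rot: [[0.002, 0.957, 0.291], [-0.0, 0.291, -0.957], [-1.0, 0.002, 0.001]]
contact_force: [-0.6, 0.1, 0.3]
finger_gap: 0.335
```

Request:
move_arm --moves '[0, 0, -2, 0, 0, 0, -1, 0, 0, -1.5, 0, 0, 0, -1, 0, 0, 0, 0, 0, 0, -1, 0, 0, 0, 0, 0, 0, -1]'

```text
time: 30.3
eef_pos: [0.593, -0.0168, 0.0435]
tcp_rot: [[0.0, 0.957, 0.29], [0.0, 0.29, -0.957], [-1.0, 0.0, 0.0]]
contact_force: [0.6, 0.4, -0.9]
finger_gap: 0.328
```

Request:
move_arm --moves '[-1, 0.5, -1.5, 0, 0, 0, -1, 0, 0, -0.5, 0, 0, 0, -1, 0, 0, 0, 0, 0, 0, -1]'

```text
time: 30.68
eef_pos: [0.5917, -0.0162, 0.0416]
tcp_rot: [[-0.0, 0.957, 0.29], [0.0, 0.29, -0.957], [-1.0, -0.0, -0.0]]
contact_force: [-1.5, 0.7, 1.5]
finger_gap: 0.338
```

Request:
move_arm --moves '[0, 0, -0.5, 0, 0, 0, -1, 0, 0, 0, 0, 0, 0, -1]'

```text
time: 30.92
eef_pos: [0.5917, -0.0162, 0.0416]
tcp_rot: [[-0.0, 0.957, 0.29], [0.0, 0.29, -0.957], [-1.0, -0.0, -0.0]]
contact_force: [-2.0, 0.1, 5.4]
finger_gap: 0.335
```

Contact (5.4 N). I release, retreat and check.

Request:
move_arm --moves '[0, 0, 0, 0, 0, 0, -0.2, 0, 0, 0, 0, 0, 0, 0, 0, 0, 0, 0, 0, 0, 0.1, 0, 0, 0, 0, 0, 0, 0.1, 0, 0, 30, 0, 0, 0, 0.1, 0, 0, 60, 0, 0, 0, 0.5, 0, -60, 50, 0, 0, 0, 1, 0, 0, 0, 0, 0, 0, 1, 0, 0, 0, 0, 0, 0, 1]'

```text
time: 32.05
eef_pos: [0.5912, -0.0639, 0.1703]
tcp_rot: [[-0.001, 0.957, 0.29], [0.001, 0.29, -0.957], [-1.0, -0.001, -0.001]]
contact_force: [-0.4, -0.1, 0.4]
finger_gap: 0.938
```

```bash
python3 om.py w17 knob .592 -.016 .025 107; python3 om.py w17b battery .592 -.016 .005 107
```

```text
[ 0.5908 -0.0635  0.1696] 32.1 0.9752890905950281
0.55 [291. 142.] 1384.0 rect [40. 42.] at [ 0.5929 -0.0153  0.01  ]
  fit fixz 0.025 [ 0.5908 -0.0153  0.0287] 106.7 0.075
  fit fixz None [ 0.5918 -0.0161  0.0151] 117.8 0.055
[ 0.5908 -0.0632  0.1692] 32.2 0.9961285298422811
0.79 [287. 122.] 2619.0 rect [53. 76.] at [0.5835 0.0001 0.01  ]
  fit fixz 0.005 [ 0.5915 -0.0158  0.0088] 106.0 0.628
  fit fixz None [ 0.5925 -0.0166 -0.0048] 106.9 0.556
```

View pics/w17.png

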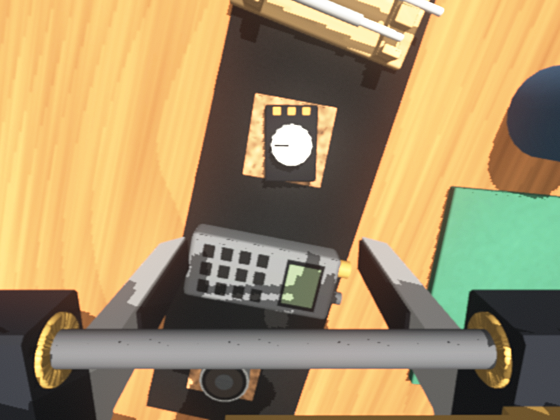

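The knob sits centred on the battery at (291,145). One overall check, with the arm moved a little aside.

Request:
move_arm --moves '[-50, 0, 40, 0, 0, 0, 1, -60, 0, 40, 0, 0, 0, 1, -60, 0, 0, 0, 0, 0, 1, -60, 0, 0, 0, 0, 0, 1, 0, 0, 0, 0, 0, 0, 1, 0, 0, 0, 0, 0, 0, 1]'

```text
time: 33.0
eef_pos: [0.3718, -0.0641, 0.2447]
tcp_rot: [[0.001, 0.957, 0.291], [-0.0, 0.291, -0.957], [-1.0, 0.001, 0.0]]
contact_force: [0.1, -0.1, 0.0]
finger_gap: 0.998
```

```bash
python3 - <<'E'
from h import *
T=env.capture("top");S=env.capture("scene")
np.set_printoptions(precision=4,suppress=True)
a=cv2.resize(T["frame"][150:250,130:410],(784,280),interpolation=cv2.INTER_CUBIC)
b=cv2.resize(S["frame"][170:310,180:376],(440,314),interpolation=cv2.INTER_CUBIC)
c=np.zeros((594,784,3),np.uint8);c[:280]=a;c[280:,:440]=b;cv2.imwrite("pics/fin.png",c)
for d in env.mark_of(T,"scanner"):print("top",d)
for d in env.mark_of(S,"scanner"):print("scn",d)
E
```

```text
top {'xy': [322.9, 198.1], 'conf': 0.58}
scn {'xy': [243.3, 218.2], 'conf': 0.91}
```

View pics/fin.png

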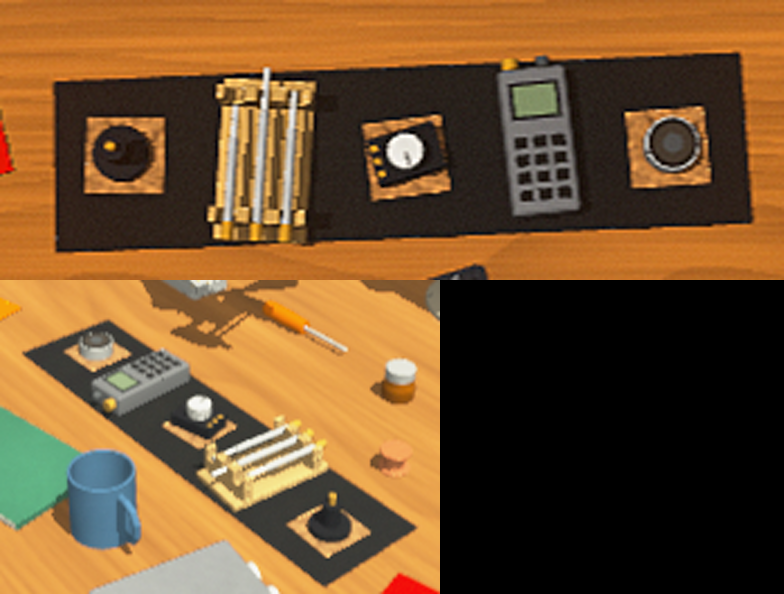

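Both views show every part on its pad, the knob on the battery and the scanner where it was. I hand the job in.

```bash
python3 -c "
from rig import env
print(env.finish_job(), env.get_obs()['time'])"
```

```text
the job is handed in; nothing more can be done
the job is handed in; nothing more can be done
```

The layout is done and handed in at about 33 s. The hand-in reports no verdict, so the result rests on my own camera checks:

| Part | Where it stands | Offset measured |
|---|---|---|
| Antenna base, stud up | left pad, rack's outer side | about 2 mm from pad centre |
| Battery | pad between rack and scanner | about 1 mm from pad centre |
| Loudspeaker | right pad, scanner's outer side | about 1–2 mm from pad centre |
| Knob, upright | on top of the battery | about 1 mm from its middle |

- **Final check:** the top and scene views show everything standing flat. The scanner's mark moved at most 2 px in the top view (about 4 mm) and 0.5 px in the scene view. That is within the detector's scatter, and the arm never touched it.
- **Detector disagreements:** the free-height outline fits came out about 5–20 mm too low, because the masks run slightly small. I took heights from the known sizes, apparent-size growth and the contact force at set-down instead. The pad detector missed the middle pad once, so I located it by a colour fit and by its corners, which agreed within 1 mm.

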